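# Restart the pottery wheel: speed lever to idle, then reset the tripped cutout

## Task

The benchtop pottery wheel has tripped out. First bring its speed lever back from fast to idle: swing it until you feel it come up against the sprung idle stop, and leave it resting lightly pressed against that stop, without forcing the stop. Then reset the cutout: push its flip lever fully off, right home against the reset spring, and after that throw it fully on; leave the pots and the scraper where they are.

Things in the scene. Friction and masses are not known exactly. Their poses are not given: they have to be found in the camera images.
- quadrant: speed control of the wheel: fixed grey drum, 160 mm across, 60 mm high, on a round foot 180 mm across. Origin under the drum's centre on the bench, z up. The lever's swing is counted about the drum's axis, counter-clockwise from above, from 0 (cut-off end, azimuth 2.142 rad from the quadrant's x axis) to 2.0 (fastest). Ribs on the drum's top lie at swings 0, 0.75 and 2.0
- speed_lever: the speed lever on the drum. Origin on the drum's vertical axis at bench level; its x axis points along the lever from pivot to knob. Swing = its yaw - quadrant's yaw - 2.142. Starts fast (1.35 to 1.9); goes to idle clockwise seen from above (swing falling). Flat steel arm 18 mm wide at heights 63 to 73 mm. Friction, about 3 N at the knob, holds it where it is left
- speed_knob (a point): centre of the speed lever's black upright knob: round, 22 to 30 mm thick (thicker upwards), from 73 to 141 mm above the bench; this point is 107 mm up and 130 mm from the pivot axis
- speed_pivot (a point): pivot of the speed lever, on the drum's axis, 68 mm up. The sprung idle stop is hidden in the drum and met at a swing between 0.1 and 0.7, different each time. There the push at the knob rises by about 1 N at once, then 0.9 N per mm. Pressed 3 to 8 N beyond the friction and let go, it stays pressed on it; over about 14 N in all at the knob the stop is forced
- cutout_box: cutout of the wheel: fixed grey box 130 (x) x 110 (y) x 85 mm high, with two steel cheeks (to 112 mm) and a flip lever on top. Origin under its centre; x points from the lever's off side to its on side, square to the hinge; z up
- cutout_lever (a joint): angle of the cutout's flip lever: 0 = fully off, leaning 0.7 rad from upright to the box's -x side; 0.7 upright; 1.4 = fully on, leaning to +x. Starts tripped, 0.55 to 0.85. Friction (about 2 N at the bar) holds it. Below about 0.25 it meets a reset spring, rising to about 12 N at the bar at the hard stop at 0. Fully off means under 0.06, fully on over 1.3
- cutout_pivot (a point): the flip lever's hinge: level, along the box's y axis, 100 mm above the bench over the box's centre
- cutout_bar (a point): centre of the flip lever's black cross bar: 20 mm thick, 66 mm long along the box's y axis, 85 mm from the hinge; the flat steel stem below it is 24 mm wide and 10 mm thick
- scraper_mid (a point): middle of a flat wooden-handled scraper, 160 mm long, lying loose (leave alone)
- bowl: blue glazed bowl, 136 mm across, 55 mm tall, standing loose (leave alone); origin under its centre
- tin: red tin, 96 mm across, 115 mm tall, standing loose (leave alone); origin under its centre
- vase: dark glazed vase, 100 mm across, 140 mm tall, standing loose (leave alone); origin under its centre
- mug: terracotta mug, 84 mm across, 95 mm tall, standing loose (leave alone); origin under its centre
- tumbler: green tumbler, 76 mm across, 100 mm tall, standing loose (leave alone); origin under its centre

How it is judged (in metres and radians):
On the way, in this order (a step that is already met when the one before it is completed fails the run):
1. the speed lever rests against the idle stop (contact force between speed_lever and quadrant above 1 N), for 0.2 s.
2. the cutout lever is pushed fully off, home against the reset spring (value of joint cutout_lever below 0.06 rad), for 0.2 s.
3. the cutout lever is thrown fully on (value of joint cutout_lever above 1.3 rad), for 0.2 s.
At the end, for the whole second after the job is handed in: The speed lever rests, let go, against the idle stop inside the drum (pressing on it with more than 1 N, at the tail inside the drum), the cutout lever is fully on (over 1.3 rad), and both are at rest (contact force between speed_lever and quadrant above 1 N and value of joint cutout_lever above 1.3 rad and angular speed of speed_lever below 0.05 rad/s and velocity of joint cutout_lever below 0.05 rad/s and not (velocity of joint cutout_lever below -0.05 rad/s)); the robot touches nothing.
It fails at once if the idle stop is forced: the lever's tail presses on it with more than 30 N (a push of about 14 N at the knob) (contact force between speed_lever and quadrant above 30 N).
It fails at once if a pot or the scraper is moved more than 30 mm (distance of any of bowl, tin, vase, mug, tumbler, scraper_mid from where it was at the start of the episode above 0.03 m).
It also fails if it takes over 64 s, if anything falls off the work surface, if the arm or the gripper's body presses on something with over 40 N, if the wrist force passes 120 N, or if a joint passes its speed limit or range.

## Robot

A 6-joint arm with a two-finger parallel gripper is mounted at the origin on the work surface. World frame = base frame: x ahead of the robot, y to its left, z up, the work surface at z = 0. Lengths are in m, angles in degrees, forces in N, time in s.
With the tool pointing down it reaches from about 0.375 to 0.9 m from the base axis. Payload 3.1 kg.
Tool frame: the origin (TCP) lies on the centre line of the jaws, within the pads' length; the fingertips stand 25 mm ahead of it and the grasp point (between the pads) lies 6 mm ahead of it; z points along the fingers, y is the line along which they close (so a half turn about z gives the same grasp; the last joint's range is limited). The gripper opens to 87 mm and grips with 3 to 60 N. Pads are 19 mm wide; open, the fingers measure 117 mm over their backs; the gripper's body (75 mm by 190 mm) begins 51 mm behind the grasp point.
Start: joints at [64.257, 30.224, 82.088, -0, 67.689, -10.227], TCP at [0.167, 0.602, 0.226] pointing down, gripper open.
Joint ranges: [-176.69, 176.69], [-43.24, 126.21], [12.49, 139.97], [-82, 262], [0, 151.66], [-163.58, 163.58]. Speed limits (degrees/s): [159.86, 159.86, 180, 180, 180, 180].

## Interface

Orientations are given as a 3x3 rotation matrix whose columns are the frame's x, y, z axes.
In Python, from rig import bot, cams, models gives the robot as it stands. The module is installed in compiled form; this text tells all that it offers.
- The arm moves only by the shell command python3 -m handwheel 'ROWS' [OPENING]. ROWS is JSON, a list of rows, each a list of 6 numbers: the shift along the world's x, y, z each as a share of 1 m, from -1 to 1, then the turn, a rotation vector about the world's x, y, z each as a share of 2 rad, from -1 to 1. In form: [[dx, dy, dz, wx, wy, wz], ...]. A call has exactly 8 rows; each row is the pose to reach, as a shift and turn from the pose commanded when the call began; what a row does not reach only later rows make up. A row lasts 1/12 s, in which the tool goes at most 41.7 mm and 7.16 degrees, less where a joint would pass 70% of its speed; a pose out of reach is approached as far as the arm can. A call with a number of a shift or a turn outside -1 to 1 is refused whole. A call with a gripper value outside its range is refused whole. OPENING is the opening, from -1 (shut) to 1 (fully open), so that 0 is half open, set as the call begins (- or left out, the last holds). The fingers move at their own pace and stop on an object; the grip force is fixed at half the most. Time passes only in rows, so rows that repeat a pose let the fingers close, or fill a call up. It gives the time, the measured TCP pose, the force, the opening and the grip force at its end, in the units of the state.
- bot.read_state(): the state, without advancing time (a new reading comes with each control period).
- cams.capture(name): name is "scene" or "top" or "wrist"; returns (picture, depth): 400x640x3 uint8, blue, green, red; 400x640 float32, m along the optical axis (not along the pixel's ray), 0 where there is no reading.
- cams.calibration(name): a dict with "mtx" (3x3 intrinsics, pixels), "dist_coeffs" ([k1, k2, p1, p2, k3] as OpenCV has them; the pictures are not rectified), "R" (3x3) and "t" (3): a world point X has camera coordinates R X + t; the wrist camera has in their place "tool_from_camera" (4x4, takes a point from camera to tool coordinates, whose origin is the TCP and whose axes are the flange's). Camera axes: x right, y down, z forward; pixel columns grow to the right and rows downward; lengths in m; the calibration is good to about 2 mm. A picture is of the moment at which its call begins: read the wrist's pose just before it. calibration takes no time and is no camera call.
- bot.hand_in(): hands the job in; it is judged then, once.
Trained networks look in the newest picture that a camera, given by its name, has taken for a name from the list of things; names that differ only in an ending like _2 or _b are one class to them, and where a whole thing is asked for, a point or a joint stands for the part that bears it (a point fixed in the world has none). Each returns a list of dicts, best first, with "conf" (0 to 1); they miss things now and then, are a little off and sometimes report something else, mostly with a low value. They report only what shows in the picture. A call takes as long as a camera call.
- models.spot_in(query, camera): "position" ([column, row] in pixels, amid what is visible of it).
- models.tip_of(query, camera): "position" ([column, row] in pixels: a listed point, or the origin of a listed thing).
The state is a dict: "time_s": time; "joint_positions": joint angles; "qvel": joint speeds; "tau": joint torques, N m; "position": TCP position; "tcp_rot": TCP orientation; "force": force on the tool from outside, world axes, zero at the start; "moment": the same for the moment, N m; "opening": opening from 0.0 (shut) to 1.0 (fully open); "grasp_force": force on a finger pad.
Only numpy, scipy, OpenCV 4.12 (cv2) and the standard library are available. Lean on these libraries where they do the work, as an engineer would, in place of code of your own. Each camera call takes 0.05 s, during which the arm holds its last target. There are 200 camera calls.

## Working session

There is one attempt and no reset: what is moved stays moved. The work goes in short steps, Python scripts to look and compute and a shell command to move; the robot and the scene stay as the last step left them, time stands still between calls to the robot, and variables do not carry over. Pictures are saved under pics/ and viewed, at most 10 in all, crops included, and the job is handed in when it is done.

```bash
mkdir -p pics; cat > h.py <<'E'
import numpy as np, cv2
from rig import bot,cams,models
def ray(cam,px):
    c=cams.calibration(cam); K=np.array(c["mtx"]);d=np.array(c["dist_coeffs"])
    u=cv2.undistortPoints(np.array([[px]],float),K,d)[0,0]; v=np.array([u[0],u[1],1.])
    if "R" in c:
        R=np.array(c["R"]);t=np.array(c["t"]); return -R.T@t, R.T@v
    s=bot.read_state();T=np.array(c["tool_from_camera"]);Rt=np.array(s["tcp_rot"])
    return np.array(s["position"])+Rt@T[:3,3], Rt@T[:3,:3]@v
def atz(cam,px,z):
    o,v=ray(cam,px); return o+v*(z-o[2])/v[2]
def tri(obs):
    A=np.zeros((3,3));b=np.zeros(3)
    for o,v in obs:
        v=v/np.linalg.norm(v);P=np.eye(3)-np.outer(v,v);A+=P;b+=P@o
    return np.linalg.solve(A,b)
E
cat > m.py <<'E'
from h import *
np.set_printoptions(precision=3,suppress=True)
im={}
for c in("scene","top"):
    im[c]=cams.capture(c); cv2.imwrite(f"pics/{c}1.png",im[c][0])
Z=dict(quadrant=0,speed_lever=0,speed_knob=.107,speed_pivot=.068,cutout_box=0,cutout_pivot=.1,cutout_bar=.17,scraper_mid=.01,bowl=0,tin=0,vase=0,mug=0,tumbler=0)
for n in Z:
    ob=[]
    for c in im:
        r=models.tip_of(n,c)
        if r: p=r[0]["position"]; print(n,c,np.array(p),round(r[0]["conf"],2),atz(c,p,Z[n])); ob.append(ray(c,p))
    if len(ob)==2: print("   tri",tri(ob))
s=bot.read_state();print(s["time_s"],s["position"],s["tcp_rot"],s["force"],s["opening"])
E
python3 m.py
```

```text
quadrant scene [268.4 215.3] 0.74 [ 0.57  -0.161  0.   ]
quadrant top [367.6 221.4] 0.64 [ 0.581 -0.168  0.   ]
   tri [ 0.579 -0.163  0.014]
speed_lever scene [272.1 217.7] 0.7 [ 0.582 -0.148  0.   ]
speed_lever top [364.9 226.8] 0.59 [ 0.565 -0.16   0.   ]
   tri [ 0.568 -0.156 -0.019]
speed_knob scene [243.3 176.4] 0.91 [ 0.472 -0.229  0.107]
speed_knob top [397.2 259.9] 0.96 [ 0.468 -0.23   0.107]
   tri [ 0.469 -0.23   0.103]
speed_pivot scene [266.6 204.7] 0.7 [ 0.575 -0.159  0.068]
speed_pivot top [365.8 220.6] 0.61 [ 0.574 -0.153  0.068]
   tri [ 0.575 -0.156  0.067]
cutout_box scene [381.  208.7] 0.96 [0.598 0.235 0.   ]
cutout_box top [227.2 213.6] 0.87 [0.594 0.234 0.   ]
   tri [ 0.595  0.236 -0.006]
cutout_pivot scene [384.2 189.5] 0.93 [0.592 0.235 0.1  ]
cutout_pivot top [222.  210.5] 0.72 [0.588 0.231 0.1  ]
   tri [0.589 0.234 0.096]
cutout_bar scene [387.8 169.9] 0.61 [0.569 0.243 0.17 ]
cutout_bar top [214.  204.5] 0.74 [0.592 0.239 0.17 ]
   tri [0.589 0.234 0.193]
scraper_mid scene [310.  170.8] 0.84 [0.392 0.009 0.01 ]
scraper_mid top [303.5 281.4] 0.72 [0.407 0.012 0.01 ]
   tri [0.407 0.009 0.026]
bowl scene [313.7 254.8] 0.87 [ 0.747 -0.024  0.   ]
bowl top [317.9 167.4] 0.63 [ 0.736 -0.022  0.   ]
   tri [ 0.74  -0.023 -0.014]
tin scene [394.5 251.7] 0.77 [0.773 0.236 0.   ]
tin top [230.8 156.8] 0.97 [0.761 0.233 0.   ]
   tri [ 0.765  0.238 -0.014]
vase scene [242.6 266. ] 0.86 [ 0.755 -0.252  0.   ]
vase top [394.9 163.4] 0.78 [ 0.754 -0.248  0.   ]
   tri [ 0.755 -0.25  -0.002]
mug top [138.2 195.3] 0.78 [0.64  0.492 0.   ]
tumbler scene [169.1 234.9] 0.57 [ 0.603 -0.497  0.   ]
tumbler top [476.4 205.2] 0.88 [ 0.636 -0.485  0.   ]
   tri [ 0.63  -0.476  0.037]
1.4 [0.167 0.602 0.226] [[-0.964  0.267  0.   ]
 [ 0.267  0.964  0.   ]
 [-0.     0.    -1.   ]] [-0.853 -0.313 -0.68 ] 1.001225720774655
```

```bash
python3 - <<'E'
import cv2,numpy as np
a=cv2.imread('pics/top1.png')[130:330,110:510];b=cv2.imread('pics/scene1.png')[130:300,130:470]
cv2.imwrite('pics/top1c.png',cv2.resize(a,(800,400),interpolation=cv2.INTER_CUBIC))
cv2.imwrite('pics/sc1c.png',cv2.resize(b,(800,400),interpolation=cv2.INTER_CUBIC))
E
```

```text
(no output)
```

View pics/top1c.png

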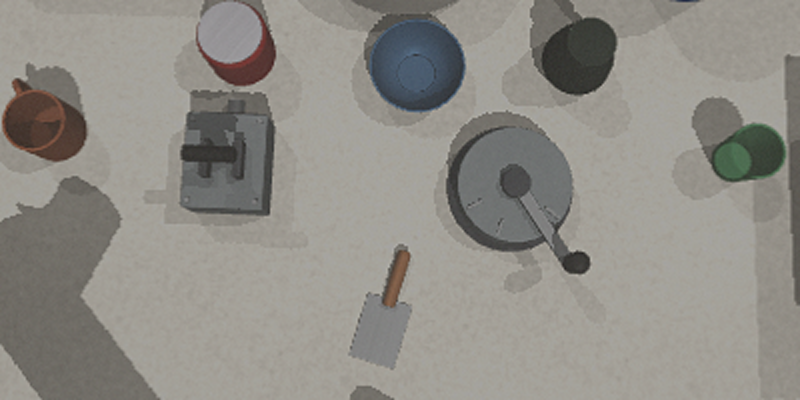

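View pics/sc1c.png

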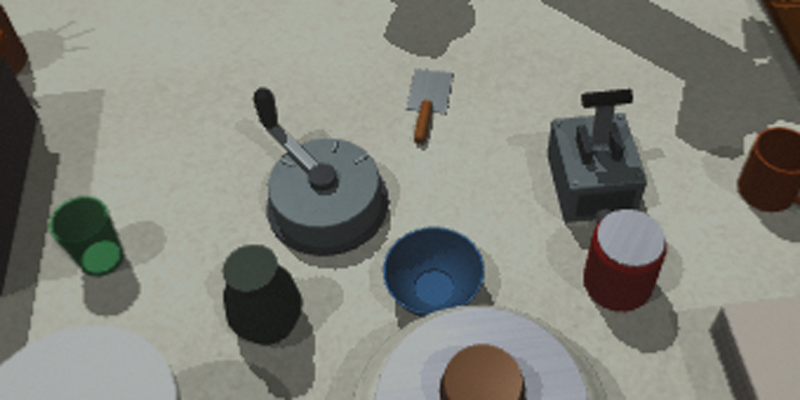

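The top view shows the knob at crop (575,262), the pivot at (514,180) and ribs at (473,205), (502,225) and (553,200). That puts the swing at about 1.64. The cutout bar is near upright at (210,153), and the networks' positions agree with the pictures. Next I move above the knob with the jaw line tangential.

```bash
python3 -m handwheel '[[0.021,-0.034,0.005,0,0,-0.06],[0.042,-0.068,0.01,0,0,-0.12],[0.063,-0.102,0.015,0,0,-0.18],[0.084,-0.136,0.02,0,0,-0.24],[0.105,-0.17,0.025,0,0,-0.30],[0.126,-0.204,0.03,0,0,-0.36],[0.147,-0.238,0.035,0,0,-0.42],[0.168,-0.272,0.04,0,0,-0.48]]' 0.15
python3 -m handwheel '[[0.015,-0.034,0.002,0,0,-0.06],[0.03,-0.068,0.005,0,0,-0.12],[0.045,-0.102,0.01,0,0,-0.18],[0.06,-0.136,0.01,0,0,-0.24],[0.075,-0.17,0.01,0,0,-0.30],[0.09,-0.204,0.015,0,0,-0.36],[0.105,-0.238,0.015,0,0,-0.42],[0.115,-0.27,0.015,0,0,-0.48]]'
python3 -m handwheel '[[0.003,-0.036,0,0,0,-0.03],[0.006,-0.075,0,0,0,-0.06],[0.009,-0.112,0,0,0,-0.09],[0.012,-0.15,0,0,0,-0.12],[0.015,-0.19,0,0,0,-0.15],[0.019,-0.23,0,0,0,-0.171],[0.019,-0.25,0,0,0,-0.171],[0.019,-0.25,0,0,0,-0.171]]'
python3 - <<'E'
from h import *
np.set_printoptions(precision=3,suppress=True)
s=bot.read_state();im,d=cams.capture("wrist");cv2.imwrite("pics/w1.png",im)
print(s["time_s"],np.array(s["position"]),np.array(s["tcp_rot"])[:,1],s["force"])
for n,z in dict(speed_knob=.107,speed_pivot=.068,quadrant=0).items():
    for r in models.tip_of(n,"wrist")[:1]: print(n,r["position"],r["conf"],atz("wrist",r["position"],z))
E
```

```text
time_s: 2.07
position: [0.3358, 0.3286, 0.2663]
tcp_rot: [[-0.328, 0.945, 0.001], [0.945, 0.328, 0.0], [0.0, 0.001, -1.0]]
force: [0.8, 0.4, -0.7]
opening: 0.583
grasp_force: 0.0
time_s: 2.73
position: [0.4517, 0.058, 0.2815]
tcp_rot: [[0.586, 0.81, 0.003], [0.81, -0.586, -0.0], [0.001, 0.002, -1.0]]
force: [2.0, 0.2, -0.4]
opening: 0.576
grasp_force: 0.0
time_s: 3.4
position: [0.47, -0.1948, 0.281]
tcp_rot: [[0.823, 0.568, 0.002], [0.568, -0.823, -0.003], [-0.0, 0.004, -1.0]]
force: [0.1, 0.6, -0.1]
opening: 0.574
grasp_force: 0.0
3.4 [ 0.47  -0.195  0.281] [ 0.568 -0.823  0.004] [ 0.106  0.59  -0.089]
speed_knob [341.1, 205.2] 0.78 [ 0.46  -0.225  0.107]
speed_pivot [346.9, 97.4] 0.87 [ 0.572 -0.155  0.068]
quadrant [342.6, 98.8] 0.68 [ 0.573 -0.152  0.   ]
```

View pics/w1.png

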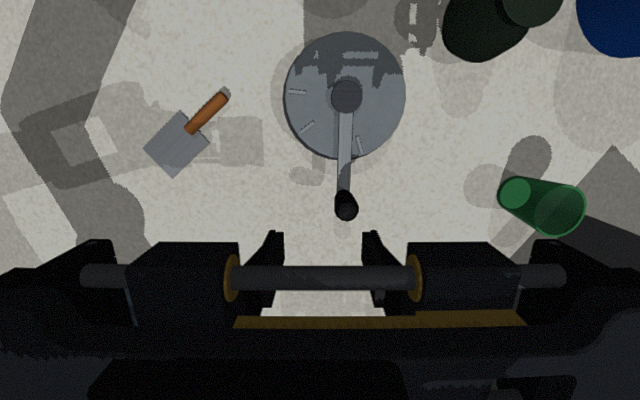

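The wrist view shows the knob at (346,206), between the finger lines, and the pivot at (347,97). The scraper and pots are clear of the arc. I'll descend to straddle the knob and work out the arc table.

```bash
python3 -m handwheel '[[-0.003,-0.033,-0.01,0,0,0],[-0.003,-0.033,-0.04,0,0,0],[-0.003,-0.033,-0.07,0,0,0],[-0.003,-0.033,-0.10,0,0,0],[-0.003,-0.033,-0.13,0,0,0],[-0.003,-0.033,-0.15,0,0,0],[-0.003,-0.033,-0.166,0,0,0],[-0.003,-0.033,-0.166,0,0,0]]'
cat > arc.py <<'E'
import numpy as np,sys
# rows relative to call start for TCP on arc about pivot; args: start az, step deg, n
a0,st,n=map(float,sys.argv[1:4]); P=lambda a:.130*np.array([np.cos(np.radians(a)),np.sin(np.radians(a))])
for i in range(1,int(n)+1): print(np.round(P(a0-i*st)-P(a0),4),round(-np.radians(i*st)/2,4),"az",a0-i*st)
E
python3 arc.py 214.3 3.125 8; python3 arc.py 189.3 3.125 8
```

```text
time_s: 4.27
position: [0.4651, -0.2203, 0.1124]
tcp_rot: [[0.819, 0.574, -0.004], [0.574, -0.819, 0.003], [-0.001, -0.005, -1.0]]
force: [0.7, -0.4, 0.0]
opening: 0.575
grasp_force: 0.0
[-0.0038  0.006 ] -0.0273 az 211.175
[-0.0073  0.0121] -0.0545 az 208.05
[-0.0105  0.0185] -0.0818 az 204.925
[-0.0133  0.025 ] -0.1091 az 201.8
[-0.0158  0.0316] -0.1364 az 198.675
[-0.0178  0.0384] -0.1636 az 195.55
[-0.0196  0.0453] -0.1909 az 192.425
[-0.0209  0.0522] -0.2182 az 189.3
[-0.001  0.007] -0.0273 az 186.175
[-0.0015  0.0141] -0.0545 az 183.05
[-0.0017  0.0212] -0.0818 az 179.925
[-0.0015  0.0283] -0.1091 az 176.8
[-0.0009  0.0353] -0.1364 az 173.675
[0.0001 0.0424] -0.1636 az 170.55
[0.0014 0.0493] -0.1909 az 167.425
[0.0031 0.0562] -0.2182 az 164.3
```

```bash
python3 -m handwheel '[[-0.003,0.006,0,0,0,-0.027],[-0.0065,0.0125,0,0,0,-0.055],[-0.0095,0.019,0,0,0,-0.082],[-0.012,0.0255,0,0,0,-0.109],[-0.014,0.032,0,0,0,-0.136],[-0.016,0.039,0,0,0,-0.164],[-0.0175,0.046,0,0,0,-0.191],[-0.0185,0.053,0,0,0,-0.218]]'
python3 -m handwheel '[[-0.0005,0.007,0,0,0,-0.027],[-0.001,0.014,0,0,0,-0.055],[-0.001,0.021,0,0,0,-0.082],[-0.0005,0.028,0,0,0,-0.109],[0.0005,0.035,0,0,0,-0.136],[0.002,0.042,0,0,0,-0.164],[0.003,0.047,0,0,0,-0.185],[0.003,0.047,0,0,0,-0.185]]'
python3 - <<'E'
from h import *
s=bot.read_state();im,d=cams.capture("wrist");cv2.imwrite("pics/w2.png",im)
p=np.array(s["position"])-[.5735,-.1555,0];y=np.array(s["tcp_rot"])[:,1]
print(np.degrees(np.arctan2(p[1],p[0]))%360,np.hypot(*p[:2]),np.degrees(np.arctan2(y[1],y[0]))+270)
for r in models.tip_of("speed_knob","wrist")[:1]: print(r,atz("wrist",r["position"],.107))
E
```

```text
time_s: 4.93
position: [0.4502, -0.1703, 0.1167]
tcp_rot: [[0.985, 0.171, 0.006], [0.171, -0.985, -0.004], [0.005, 0.005, -1.0]]
force: [2.8, -1.9, -1.6]
opening: 0.576
grasp_force: 1.6
time_s: 5.6
position: [0.4521, -0.122, 0.1165]
tcp_rot: [[0.981, -0.194, 0.003], [-0.194, -0.981, -0.002], [0.004, 0.001, -1.0]]
force: [0.3, -0.7, 0.0]
opening: 0.577
grasp_force: 0.2
164.58639035705846 0.1259783945130863 168.82598508296547
{'position': [338.7, 247.1], 'conf': 0.55} [ 0.44484955 -0.13240858  0.107     ]
```

View pics/w2.png

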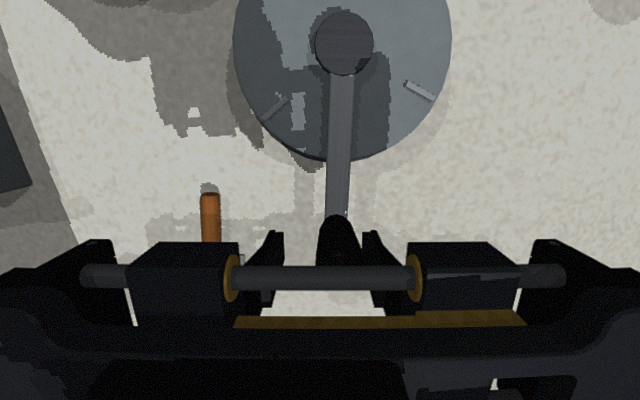

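The wrist view shows the knob at (338,240) between the fingers, nearest the right (pushing) one, with the lever short of the stop range. From here I creep.

```bash
python3 -m handwheel '[[0.0005,0.0015,0,0,0,-0.005],[0.001,0.003,0,0,0,-0.01],[0.0015,0.0045,0,0,0,-0.015],[0.002,0.006,0,0,0,-0.02],[0.0025,0.0075,0,0,0,-0.027],[0.003,0.009,0,0,0,-0.034],[0.003,0.0095,0,0,0,-0.038],[0.003,0.0097,0,0,0,-0.038]]'; python3 arc.py 160 2.64 13
```

```text
time_s: 6.37
position: [0.4541, -0.1132, 0.1149]
tcp_rot: [[0.963, -0.27, 0.001], [-0.27, -0.963, -0.0], [0.001, 0.0, -1.0]]
force: [0.2, -3.0, 1.6]
opening: 0.578
grasp_force: 1.5
[0.0022 0.0056] -0.023 az 157.36
[0.0046 0.0111] -0.0461 az 154.72
[0.0073 0.0164] -0.0691 az 152.08
[0.0102 0.0216] -0.0922 az 149.44
[0.0134 0.0267] -0.1152 az 146.8
[0.0168 0.0317] -0.1382 az 144.16
[0.0204 0.0364] -0.1613 az 141.52
[0.0242 0.041 ] -0.1843 az 138.88
[0.0283 0.0455] -0.2073 az 136.24
[0.0325 0.0497] -0.2304 az 133.6
[0.0369 0.0537] -0.2534 az 130.96
[0.0416 0.0575] -0.2765 az 128.32
[0.0463 0.0611] -0.2995 az 125.68
```

```bash
cat > ok.py <<'E'
from h import *
import sys
s=bot.read_state();p=np.array(s["position"])-[.5735,-.1555,0];a=np.arctan2(p[1],p[0])
F=np.array(s["force"]);ft=-(F[0]*np.sin(a)-F[1]*np.cos(a));  # force opposing motion (motion dir = sin a,-cos a)
print("az %.1f r %.4f push %.2f F %s"%(np.degrees(a)%360,np.hypot(*p[:2]),ft,np.round(F,1)))
sys.exit(ft>4.2)
E
python3 ok.py && python3 -m handwheel '[[0.0005,0.001,0,0,0,-0.004],[0.001,0.002,0,0,0,-0.008],[0.001,0.003,0,0,0,-0.012],[0.0015,0.004,0,0,0,-0.016],[0.002,0.005,0,0,0,-0.02],[0.002,0.0055,0,0,0,-0.023],[0.002,0.0055,0,0,0,-0.023],[0.002,0.0055,0,0,0,-0.023]]' >/dev/null && python3 ok.py && python3 -m handwheel '[[0.0005,0.001,0,0,0,-0.004],[0.001,0.002,0,0,0,-0.008],[0.0015,0.003,0,0,0,-0.012],[0.002,0.004,0,0,0,-0.016],[0.002,0.005,0,0,0,-0.02],[0.0025,0.0055,0,0,0,-0.023],[0.0025,0.0055,0,0,0,-0.023],[0.0025,0.0055,0,0,0,-0.023]]' >/dev/null && python3 ok.py
```

```text
az 160.5 r 0.1267 push 2.75 F [ 0.2 -3.   1.6]False
```

```bash
sed -i 's/sys.exit(ft>4.2)/sys.exit(int(ft>4.2))/' ok.py
python3 -m handwheel '[[0.0005,0.001,0,0,0,-0.004],[0.001,0.002,0,0,0,-0.008],[0.001,0.003,0,0,0,-0.012],[0.0015,0.004,0,0,0,-0.016],[0.002,0.005,0,0,0,-0.02],[0.002,0.0055,0,0,0,-0.023],[0.002,0.0055,0,0,0,-0.023],[0.002,0.0055,0,0,0,-0.023]]' >/dev/null && python3 ok.py && python3 -m handwheel '[[0.0005,0.001,0,0,0,-0.004],[0.001,0.002,0,0,0,-0.008],[0.0015,0.003,0,0,0,-0.012],[0.002,0.004,0,0,0,-0.016],[0.002,0.005,0,0,0,-0.02],[0.0025,0.0055,0,0,0,-0.023],[0.0025,0.0055,0,0,0,-0.023],[0.0025,0.0055,0,0,0,-0.023]]' >/dev/null && python3 ok.py
```

```text
az 157.8 r 0.1275 push 3.08 F [ 0.2 -3.4  0.4]
az 155.1 r 0.1273 push 1.12 F [ 0.2 -1.3 -0.8]
```

```bash

python3 -m handwheel '[[0.0005,0.001,0,0,0,-0.004],[0.001,0.002,0,0,0,-0.008],[0.0015,0.003,0,0,0,-0.012],[0.002,0.004,0,0,0,-0.016],[0.0025,0.005,0,0,0,-0.02],[0.0027,0.0053,0,0,0,-0.023],[0.0027,0.0053,0,0,0,-0.023],[0.0027,0.0053,0,0,0,-0.023]]' >/dev/null && python3 ok.py && python3 -m handwheel '[[0.0005,0.001,0,0,0,-0.004],[0.001,0.002,0,0,0,-0.008],[0.0015,0.003,0,0,0,-0.012],[0.002,0.004,0,0,0,-0.016],[0.0025,0.005,0,0,0,-0.02],[0.0029,0.0052,0,0,0,-0.023],[0.0029,0.0052,0,0,0,-0.023],[0.0029,0.0052,0,0,0,-0.023]]' >/dev/null && python3 ok.py && python3 -m handwheel '[[0.0005,0.001,0,0,0,-0.004],[0.001,0.002,0,0,0,-0.008],[0.0015,0.003,0,0,0,-0.012],[0.002,0.004,0,0,0,-0.016],[0.0027,0.005,0,0,0,-0.02],[0.0032,0.0051,0,0,0,-0.023],[0.0032,0.0051,0,0,0,-0.023],[0.0032,0.0051,0,0,0,-0.023]]' >/dev/null && python3 ok.py
```

```text
az 152.4 r 0.1271 push 2.79 F [ 0.5 -3.4 -0.6]
az 149.7 r 0.1271 push 1.11 F [ 0.8 -1.7 -0.7]
az 147.0 r 0.1271 push 0.99 F [ 1.1 -1.9  0.5]
```

```bash

python3 -m handwheel '[[0.0005,0.001,0,0,0,-0.004],[0.001,0.002,0,0,0,-0.008],[0.0015,0.003,0,0,0,-0.012],[0.002,0.004,0,0,0,-0.016],[0.003,0.0048,0,0,0,-0.02],[0.0034,0.005,0,0,0,-0.023],[0.0034,0.005,0,0,0,-0.023],[0.0034,0.005,0,0,0,-0.023]]' >/dev/null && python3 ok.py && python3 -m handwheel '[[0.0005,0.001,0,0,0,-0.004],[0.001,0.002,0,0,0,-0.008],[0.0015,0.003,0,0,0,-0.012],[0.0024,0.004,0,0,0,-0.016],[0.003,0.0045,0,0,0,-0.02],[0.0036,0.0048,0,0,0,-0.023],[0.0036,0.0048,0,0,0,-0.023],[0.0036,0.0048,0,0,0,-0.023]]' >/dev/null && python3 ok.py && python3 -m handwheel '[[0.0005,0.001,0,0,0,-0.004],[0.001,0.002,0,0,0,-0.008],[0.0015,0.003,0,0,0,-0.012],[0.0025,0.0035,0,0,0,-0.016],[0.0035,0.0044,0,0,0,-0.02],[0.0038,0.0046,0,0,0,-0.023],[0.0038,0.0046,0,0,0,-0.023],[0.0038,0.0046,0,0,0,-0.023]]' >/dev/null && python3 ok.py
```

```text
az 144.5 r 0.1269 push 5.72 F [-1.4 -6.1  0.4]
```

```bash

python3 -m handwheel '[[0,0,0,0,0,0],[0,0,0,0,0,0],[0,0,0,0,0,0],[0,0,0,0,0,0],[0,0,0,0,0,0],[0,0,0,0,0,0],[0,0,0,0,0,0],[0,0,0,0,0,0]]'; python3 ok.py
python3 -m handwheel '[[0.0003,0.0004,0,0,0,-0.002],[0.0006,0.0008,0,0,0,-0.004],[0.0009,0.0012,0,0,0,-0.006],[0.0012,0.0016,0,0,0,-0.008],[0.0012,0.0016,0,0,0,-0.008],[0.0012,0.0016,0,0,0,-0.008],[0.0012,0.0016,0,0,0,-0.008],[0.0012,0.0016,0,0,0,-0.008]]';python3 ok.py
```

```text
time_s: 11.03
position: [0.4702, -0.0819, 0.1148]
tcp_rot: [[0.853, -0.522, -0.001], [-0.522, -0.853, -0.001], [-0.0, 0.001, -1.0]]
force: [-0.7, -5.4, 0.1]
opening: 0.577
grasp_force: 2.5
az 144.5 r 0.1269 push 4.79 F [-0.7 -5.4  0.1]
time_s: 11.7
position: [0.4713, -0.0806, 0.1148]
tcp_rot: [[0.845, -0.535, -0.001], [-0.535, -0.845, -0.001], [0.0, 0.002, -1.0]]
force: [-1.6, -6.6, 0.5]
opening: 0.577
grasp_force: 3.2
az 143.8 r 0.1267 push 6.28 F [-1.6 -6.6  0.5]
```

```bash

python3 -m handwheel '[[0.0003,0.0004,0,0,0,-0.002],[0.0006,0.0008,0,0,0,-0.004],[0.0009,0.0012,0,0,0,-0.006],[0.0012,0.0016,0,0,0,-0.008],[0.0012,0.0016,0,0,0,-0.008],[0.0012,0.0016,0,0,0,-0.008],[0.0012,0.0016,0,0,0,-0.008],[0.0012,0.0016,0,0,0,-0.008]]';python3 ok.py
```

```text
time_s: 12.37
position: [0.4724, -0.0793, 0.1148]
tcp_rot: [[0.836, -0.548, -0.001], [-0.548, -0.836, -0.002], [0.0, 0.002, -1.0]]
force: [-1.3, -7.6, -0.1]
opening: 0.576
grasp_force: 3.7
az 143.0 r 0.1266 push 6.85 F [-1.3 -7.6 -0.1]
```

Reading is 7.7 N, about 4.5 N beyond friction and against the stop. I'll back off, lift, and move near the cutout for a look.

```bash

python3 -m handwheel '[[-0.001,-0.0014,0,0,0,0],[-0.002,-0.0028,0,0,0,0],[-0.0035,-0.005,0,0,0,0],[-0.005,-0.007,0,0,0,0],[-0.006,-0.008,0,0,0,0],[-0.007,-0.0095,0,0,0,0],[-0.007,-0.0095,0.002,0,0,0],[-0.007,-0.0095,0.02,0,0,0]]';python3 ok.py
python3 -m handwheel '[[0,0,0.03,0,0,0],[0,0,0.06,0,0,0],[0,0,0.09,0,0,0],[0,0,0.12,0,0,0],[0,0,0.14,0,0,0],[0,0,0.15,0,0,0],[0,0,0.15,0,0,0],[0,0,0.15,0,0,0]]'
python3 - <<'E'
from h import *
s=bot.read_state();im,d=cams.capture("wrist");cv2.imwrite("pics/w3.png",im)
for n,z in dict(speed_knob=.107,speed_pivot=.068).items():
    for r in models.tip_of(n,"wrist")[:1]: print(n,r["position"],r["conf"],atz("wrist",r["position"],z))
E
python3 -m handwheel '[[0,0.03,0,0,0,0.036],[0,0.068,0,0,0,0.072],[0,0.106,0,0,0,0.108],[0,0.144,0,0,0,0.144],[0,0.182,0,0,0,0.18],[0,0.22,0,0,0,0.216],[0,0.258,0,0,0,0.252],[0,0.296,0,0,0,0.288]]'
python3 -m handwheel '[[0,0.025,0.01,0,0,0],[0,0.027,0.02,0,0,0],[0,0.027,0.02,0,0,0],[0,0.027,0.02,0,0,0],[0,0.027,0.02,0,0,0],[0,0.027,0.02,0,0,0],[0,0.027,0.02,0,0,0],[0,0.027,0.02,0,0,0]]'
python3 - <<'E'
from h import *
s=bot.read_state();im,d=cams.capture("wrist");cv2.imwrite("pics/w4.png",im)
for n,z in dict(cutout_pivot=.1,cutout_bar=.183,cutout_box=0).items():
    for r in models.tip_of(n,"wrist")[:1]: print(n,r["position"],r["conf"],atz("wrist",r["position"],z))
E
```

```text
time_s: 13.03
position: [0.4638, -0.087, 0.1331]
tcp_rot: [[0.835, -0.549, -0.006], [-0.549, -0.836, 0.003], [-0.006, 0.001, -1.0]]
force: [0.1, -0.1, -0.0]
opening: 0.581
grasp_force: 0.0
az 148.0 r 0.1294 push 0.05 F [ 0.1 -0.1 -0. ]
time_s: 13.7
position: [0.4656, -0.0876, 0.2852]
tcp_rot: [[0.836, -0.549, 0.001], [-0.549, -0.836, -0.0], [0.001, -0.0, -1.0]]
force: [-0.1, -0.1, -1.4]
opening: 0.574
grasp_force: 0.0
speed_knob [325.3, 185.4] 0.77 [ 0.46068405 -0.08982144  0.107     ]
speed_pivot [324.4, 79.3] 0.94 [ 0.56803616 -0.15912774  0.068     ]
time_s: 14.52
position: [0.4647, 0.2099, 0.2835]
tcp_rot: [[1.0, -0.002, -0.003], [-0.002, -1.0, -0.001], [-0.003, 0.001, -1.0]]
force: [0.1, 1.0, 0.1]
opening: 0.574
grasp_force: 0.0
time_s: 15.18
position: [0.4657, 0.2344, 0.3044]
tcp_rot: [[1.0, -0.007, -0.001], [-0.007, -1.0, -0.0], [-0.001, 0.0, -1.0]]
force: [0.3, -0.1, -0.1]
opening: 0.571
grasp_force: 0.0
cutout_pivot [323.4, 78.4] 0.93 [0.59123258 0.23214783 0.1       ]
cutout_bar [321.5, 70.8] 0.98 [0.58715539 0.23439903 0.183     ]
cutout_box [318.7, 87.0] 0.87 [0.59188716 0.23947833 0.        ]
```

View pics/w4.png

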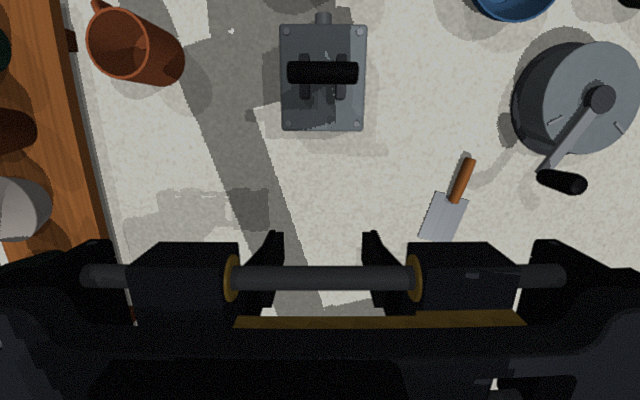

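The wrist view shows the box square to the world axes, with the bar near upright at (322,72) and the hinge at about the same x. The lever stays at azimuth 149.6°, still on the stop. Which side is "off" isn't visible, so the spring will tell: I push towards +x first.

```bash

python3 -m handwheel '[[0.015,0,-0.01,0,0,0.003],[0.04,0,-0.03,0,0,0.003],[0.06,0,-0.055,0,0,0.003],[0.08,0,-0.08,0,0,0.003],[0.087,0,-0.105,0,0,0.003],[0.087,0,-0.125,0,0,0.003],[0.087,0,-0.132,0,0,0.003],[0.087,0,-0.132,0,0,0.003]]' -0.17
python3 -m handwheel '[[0.008,0,0,0,0,0],[0.016,0,0,0,0,0],[0.024,0,0,0,0,0],[0.030,0,0,0,0,0],[0.036,0,0,0,0,0],[0.042,0,0,0,0,0],[0.045,0,0,0,0,0],[0.045,0,0,0,0,0]]'
python3 -m handwheel '[[0.004,0,0,0,0,0],[0.008,0,0,0,0,0],[0.012,0,0,0,0,0],[0.015,0,0,0,0,0],[0.018,0,0,0,0,0],[0.018,0,0,0,0,0],[0.018,0,0,0,0,0],[0.018,0,0,0,0,0]]'
```

```text
time_s: 16.05
position: [0.5512, 0.2347, 0.1706]
tcp_rot: [[1.0, 0.001, -0.005], [0.001, -1.0, -0.001], [-0.005, 0.001, -1.0]]
force: [0.3, 0.3, 0.9]
opening: 0.413
grasp_force: 0.0
time_s: 16.72
position: [0.599, 0.2352, 0.1728]
tcp_rot: [[1.0, 0.001, 0.002], [0.001, -1.0, 0.0], [0.002, -0.0, -1.0]]
force: [-0.8, -0.2, 0.6]
opening: 0.416
grasp_force: 0.0
time_s: 17.38
position: [0.6164, 0.2352, 0.1732]
tcp_rot: [[1.0, 0.001, 0.002], [0.001, -1.0, 0.0], [0.002, -0.0, -1.0]]
force: [-0.8, 0.1, -1.8]
opening: 0.414
grasp_force: 0.4
```

No spring on that side, so +x looks like "on". I'll cross over and push towards -x.

```bash

python3 -m handwheel '[[-0.006,0,0.01,0,0,0],[-0.006,0,0.035,0,0,0],[-0.006,0,0.055,0,0,0],[0.02,0,0.058,0,0,0],[0.05,0,0.058,0,0,0],[0.066,0,0.058,0,0,0],[0.066,0,0.058,0,0,0],[0.066,0,0.04,0,0,0]]'
python3 -m handwheel '[[0,0,-0.02,0,0,0],[0,0,-0.04,0,0,0],[0,0,-0.04,0,0,0],[-0.01,0,-0.04,0,0,0],[-0.02,0,-0.04,0,0,0],[-0.03,0,-0.04,0,0,0],[-0.04,0,-0.04,0,0,0],[-0.05,0,-0.04,0,0,0]]'
python3 -m handwheel '[[-0.01,0,0,0,0,0],[-0.02,0,0,0,0,0],[-0.03,0,0,0,0,0],[-0.04,0,0,0,0,0],[-0.048,0,0,0,0,0],[-0.054,0,0,0,0,0],[-0.06,0,0,0,0,0],[-0.06,0,0,0,0,0]]'
```

```text
time_s: 18.05
position: [0.6852, 0.2356, 0.218]
tcp_rot: [[1.0, 0.001, 0.011], [0.0, -1.0, 0.002], [0.011, -0.002, -1.0]]
force: [0.9, -0.1, -0.3]
opening: 0.412
grasp_force: 0.0
time_s: 18.72
position: [0.6356, 0.2358, 0.1774]
tcp_rot: [[1.0, 0.0, 0.013], [0.0, -1.0, 0.002], [0.013, -0.002, -1.0]]
force: [2.5, 0.7, 2.7]
opening: 0.415
grasp_force: 1.8
time_s: 19.38
position: [0.5733, 0.2353, 0.1738]
tcp_rot: [[1.0, 0.001, 0.006], [0.001, -1.0, 0.0], [0.006, -0.0, -1.0]]
force: [3.6, 0.6, -1.7]
opening: 0.416
grasp_force: 2.0
```

```bash

python3 -m handwheel '[[-0.002,0,0,0,0,0],[-0.004,0,-0.001,0,0,0],[-0.006,0,-0.002,0,0,0],[-0.008,0,-0.003,0,0,0],[-0.009,0,-0.003,0,0,0],[-0.009,0,-0.003,0,0,0],[-0.009,0,-0.003,0,0,0],[-0.009,0,-0.003,0,0,0]]'
python3 -m handwheel '[[-0.001,0,0,0,0,0],[-0.002,0,-0.001,0,0,0],[-0.003,0,-0.002,0,0,0],[-0.004,0,-0.003,0,0,0],[-0.005,0,-0.003,0,0,0],[-0.005,0,-0.003,0,0,0],[-0.005,0,-0.003,0,0,0],[-0.005,0,-0.003,0,0,0]]'
```

```text
time_s: 20.05
position: [0.568, 0.2354, 0.1715]
tcp_rot: [[1.0, -0.0, 0.012], [-0.0, -1.0, 0.001], [0.012, -0.001, -1.0]]
force: [9.1, 0.0, -2.7]
opening: 0.412
grasp_force: 4.4
time_s: 20.72
position: [0.5643, 0.2354, 0.1694]
tcp_rot: [[1.0, -0.0, 0.015], [-0.0, -1.0, 0.002], [0.015, -0.002, -1.0]]
force: [9.9, -1.2, -0.2]
opening: 0.415
grasp_force: 4.8
```

```bash

python3 -m handwheel '[[-0.001,0,0,0,0,0],[-0.002,0,-0.001,0,0,0],[-0.003,0,-0.001,0,0,0],[-0.004,0,-0.001,0,0,0],[-0.005,0,-0.001,0,0,0],[-0.006,0,-0.001,0,0,0],[-0.006,0,-0.001,0,0,0],[-0.006,0,-0.001,0,0,0]]'
python3 -m handwheel '[[-0.001,0,0,0,0,0],[-0.002,0,0,0,0,0],[-0.003,0,0,0,0,0],[-0.004,0,0,0,0,0],[-0.005,0,0,0,0,0],[-0.005,0,0,0,0,0],[-0.005,0,0,0,0,0],[-0.005,0,0,0,0,0]]'
```

```text
time_s: 21.38
position: [0.5615, 0.2355, 0.1682]
tcp_rot: [[1.0, -0.001, 0.022], [-0.001, -1.0, 0.002], [0.022, -0.002, -1.0]]
force: [15.3, 0.1, -5.2]
opening: 0.413
grasp_force: 7.6
time_s: 22.05
position: [0.5597, 0.2354, 0.1676]
tcp_rot: [[1.0, -0.001, 0.028], [-0.001, -1.0, 0.003], [0.028, -0.003, -1.0]]
force: [22.0, -0.5, -14.5]
opening: 0.415
grasp_force: 10.7
```

```bash

python3 -m handwheel '[[-0.0005,0,-0.001,0,0,0],[-0.001,0,-0.002,0,0,0],[-0.002,0,-0.003,0,0,0],[-0.003,0,-0.004,0,0,0],[-0.004,0,-0.005,0,0,0],[-0.005,0,-0.005,0,0,0],[-0.005,0,-0.005,0,0,0],[-0.005,0,-0.005,0,0,0]]'
python3 - <<'E'
from h import *
cams.capture("scene"); cams.capture("top")
o=[ray(c,models.tip_of("cutout_bar",c)[0]["position"]) for c in("scene","top")]
print(tri(o), [atz(c,models.tip_of("cutout_bar",c)[0]["position"],.165) for c in("scene","top")])
E
```

```text
time_s: 22.72
position: [0.5587, 0.2356, 0.1665]
tcp_rot: [[0.999, -0.001, 0.038], [-0.001, -1.0, 0.004], [0.038, -0.004, -0.999]]
force: [22.6, -1.7, -1.1]
opening: 0.411
grasp_force: 11.4Traceback (most recent call last):
  File "<stdin>", line 3, in <module>
IndexError: list index out of range
```

```bash

python3 -m handwheel '[[-0.001,0,0,0,0,0],[-0.002,0,0,0,0,0],[-0.003,0,-0.001,0,0,0],[-0.004,0,-0.001,0,0,0],[-0.005,0,-0.001,0,0,0],[-0.005,0,-0.001,0,0,0],[-0.005,0,-0.001,0,0,0],[-0.005,0,-0.001,0,0,0]]'
python3 - <<'E'
from h import *
im,_=cams.capture("wrist");cv2.imwrite("pics/w5.png",im)
for c in("scene","top"):
    cams.capture(c)
    for r in models.tip_of("cutout_bar",c)[:1]: print(c,r["conf"],r["position"],atz(c,r["position"],.165))
E
```

```text
time_s: 23.58
position: [0.5585, 0.2356, 0.1666]
tcp_rot: [[0.999, -0.001, 0.049], [-0.001, -1.0, 0.005], [0.049, -0.005, -0.999]]
force: [29.4, -2.5, -2.0]
opening: 0.415
grasp_force: 14.7
scene 0.48 [382.1, 163.9] [0.53625808 0.23285483 0.165     ]
```

View pics/w5.png

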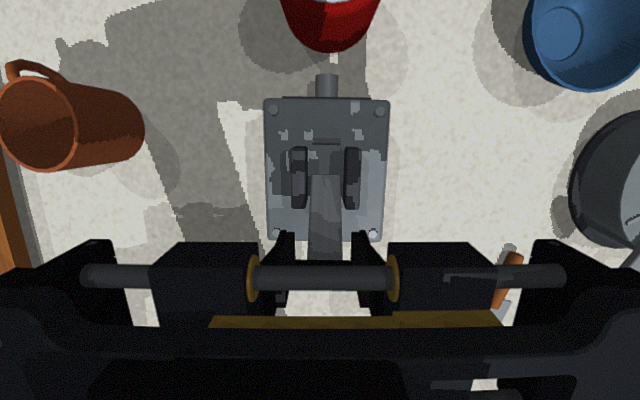

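Force rose 7 N with no movement, and the bar is at x 0.536 m, so the lever is home on the off stop. The wrist picture shows the stem at (322,215), leaning to -x between the fingers. Next I cross over and throw it on.

```bash

python3 -m handwheel '[[0.012,0,0.005,0,0,0],[0.024,0,0.01,0,0,0],[0.036,0,0.02,0,0,0],[0.04,0,0.045,0,0,0],[0.04,0,0.07,0,0,0],[0.03,0,0.08,0,0,0],[0.0,0,0.08,0,0,0],[-0.03,0,0.08,0,0,0]]'
python3 -m handwheel '[[-0.02,0,0,0,0,0],[-0.025,0,-0.01,0,0,0],[-0.025,0,-0.035,0,0,0],[-0.025,0,-0.06,0,0,0],[-0.025,0,-0.065,0,0,0],[-0.025,0,-0.065,0,0,0],[-0.025,0,-0.065,0,0,0],[-0.025,0,-0.065,0,0,0]]'
```

```text
time_s: 24.5
position: [0.5056, 0.235, 0.2404]
tcp_rot: [[1.0, 0.0, 0.001], [0.0, -1.0, 0.0], [0.001, -0.0, -1.0]]
force: [-0.8, -0.1, -0.4]
opening: 0.412
grasp_force: 0.0
time_s: 25.17
position: [0.4824, 0.2355, 0.176]
tcp_rot: [[1.0, 0.001, 0.002], [0.001, -1.0, 0.001], [0.002, -0.001, -1.0]]
force: [-0.1, 0.5, -0.3]
opening: 0.414
grasp_force: 0.0
```

```bash

python3 -m handwheel '[[0.01,0,-0.003,0,0,0],[0.022,0,-0.003,0,0,0],[0.034,0,-0.003,0,0,0],[0.046,0,-0.003,0,0,0],[0.058,0,-0.003,0,0,0],[0.07,0,-0.003,0,0,0],[0.082,0,-0.003,0,0,0],[0.094,0,-0.003,0,0,0]]'
python3 -m handwheel '[[0.01,0,0,0,0,0],[0.02,0,0,0,0,0],[0.028,0,0,0,0,0],[0.034,0,-0.002,0,0,0],[0.04,0,-0.004,0,0,0],[0.044,0,-0.006,0,0,0],[0.046,0,-0.007,0,0,0],[0.046,0,-0.007,0,0,0]]'
python3 -m handwheel '[[0.001,0,0,0,0,0],[0.002,0,-0.001,0,0,0],[0.003,0,-0.002,0,0,0],[0.004,0,-0.003,0,0,0],[0.005,0,-0.003,0,0,0],[0.005,0,-0.003,0,0,0],[0.005,0,-0.003,0,0,0],[0.005,0,-0.003,0,0,0]]'
```

```text
time_s: 25.83
position: [0.5761, 0.2351, 0.1726]
tcp_rot: [[1.0, 0.0, -0.001], [0.0, -1.0, 0.0], [-0.001, -0.0, -1.0]]
force: [-2.3, 0.2, 1.8]
opening: 0.42
grasp_force: 1.2
time_s: 26.5
position: [0.6223, 0.2351, 0.1645]
tcp_rot: [[1.0, 0.001, 0.001], [0.001, -1.0, 0.0], [0.001, -0.0, -1.0]]
force: [-0.6, -0.5, -0.2]
opening: 0.413
grasp_force: 0.3
time_s: 27.17
position: [0.6267, 0.2352, 0.1619]
tcp_rot: [[1.0, 0.001, 0.0], [0.001, -1.0, 0.0], [0.0, -0.0, -1.0]]
force: [-2.4, -0.3, -0.4]
opening: 0.418
grasp_force: 0.9
```

Not yet on the hard stop, so I press on in small steps.

```bash

python3 -m handwheel '[[0.001,0,0,0,0,0],[0.002,0,-0.001,0,0,0],[0.003,0,-0.001,0,0,0],[0.004,0,-0.002,0,0,0],[0.005,0,-0.002,0,0,0],[0.005,0,-0.002,0,0,0],[0.005,0,-0.002,0,0,0],[0.005,0,-0.002,0,0,0]]'
python3 -m handwheel '[[0.001,0,0,0,0,0],[0.002,0,0,0,0,0],[0.003,0,0,0,0,0],[0.004,0,0,0,0,0],[0.005,0,0,0,0,0],[0.005,0,0,0,0,0],[0.005,0,0,0,0,0],[0.005,0,0,0,0,0]]'
```

```text
time_s: 27.83
position: [0.6271, 0.2352, 0.16]
tcp_rot: [[1.0, 0.0, -0.01], [0.0, -1.0, -0.001], [-0.01, 0.001, -1.0]]
force: [-11.5, -0.9, 6.6]
opening: 0.415
grasp_force: 5.5
time_s: 28.5
position: [0.6274, 0.2353, 0.1599]
tcp_rot: [[1.0, 0.0, -0.021], [0.0, -1.0, -0.002], [-0.021, 0.002, -1.0]]
force: [-19.2, -0.1, 12.9]
opening: 0.416
grasp_force: 9.8
```

Hard stop reached with no further motion. I'll retreat back and up, then check both levers.

```bash

python3 -m handwheel '[[-0.006,0,0,0,0,0],[-0.015,0,0.001,0,0,0],[-0.03,0,0.01,0,0,0],[-0.045,0,0.03,0,0,0],[-0.06,0,0.06,0,0,0],[-0.08,0,0.09,0,0,0],[-0.11,0,0.12,0,0,0],[-0.13,0,0.14,0,0,0]]'
python3 -m handwheel '[[-0.02,-0.02,0,0,0,0],[-0.03,-0.05,0,0,0,0],[-0.03,-0.08,0,0,0,0],[-0.03,-0.1,0,0,0,0],[-0.03,-0.12,0,0,0,0],[-0.03,-0.13,0,0,0,0],[-0.03,-0.13,0,0,0,0],[-0.03,-0.13,0,0,0,0]]'
python3 - <<'E'
from h import *
im={}
for c in("scene","top","wrist"):
    i,_=cams.capture(c);im[c]=i
    for n,z in dict(cutout_bar=.165,speed_knob=.107,scraper_mid=.01).items():
        for r in models.tip_of(n,c)[:1]: print(c,n,round(r["conf"],2),atz(c,r["position"],z))
a=cv2.resize(im["scene"][130:300,130:470],(800,400));cv2.imwrite("pics/f.png",a)
E
```

```text
time_s: 29.17
position: [0.507, 0.2357, 0.303]
tcp_rot: [[1.0, 0.001, 0.006], [0.001, -1.0, 0.002], [0.006, -0.002, -1.0]]
force: [0.7, -0.4, 0.5]
opening: 0.416
grasp_force: 0.0
time_s: 29.83
position: [0.4775, 0.1053, 0.3002]
tcp_rot: [[1.0, -0.0, 0.002], [-0.0, -1.0, 0.001], [0.002, -0.001, -1.0]]
force: [0.6, 0.2, 1.3]
opening: 0.415
grasp_force: 0.0
scene cutout_bar 0.74 [ 0.72546048 -0.43025431  0.165     ]
scene speed_knob 0.69 [ 0.48362762 -0.08815802  0.107     ]
scene scraper_mid 0.6 [0.40460341 0.01132455 0.01      ]
top cutout_bar 0.83 [0.64948736 0.23582596 0.165     ]
top speed_knob 0.95 [ 0.45822796 -0.09140359  0.107     ]
top scraper_mid 0.9 [0.40522289 0.01088701 0.01      ]
wrist cutout_bar 0.92 [0.64914538 0.23201463 0.165     ]
wrist speed_knob 0.68 [ 0.46412793 -0.08852842  0.107     ]
wrist scraper_mid 0.75 [0.4028914  0.01238037 0.01      ]
```

View pics/f.png

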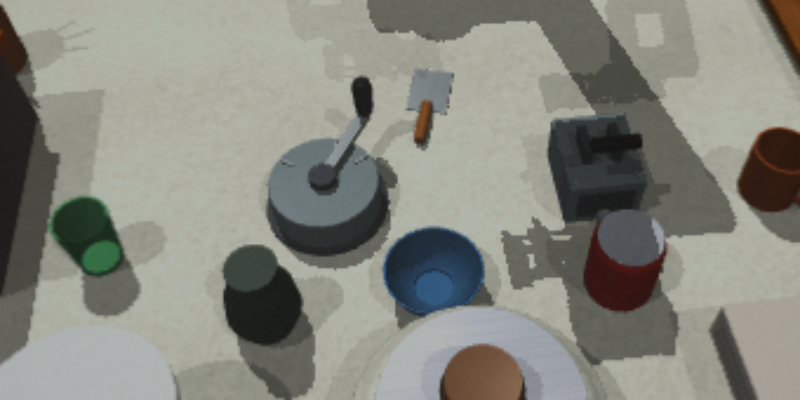

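The bar is down on the on side at crop (615,143), at x 0.649 m. The knob at (362,97) has stayed on the stop, and the pots and scraper are unmoved.

```bash
python3 -c "from rig import bot; print(bot.hand_in())"
```

```text
the job is handed in; nothing more can be done
None
```

The job is handed in, with no verdict returned: the speed lever was left resting on its idle stop (pressed to about 7.7 N), the cutout was pushed home off and then thrown fully on, and the pots and scraper look unmoved.

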